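Put the clockmaker's parts trays back in a row under the bench riser

ROBOT

A 6-joint arm with a two-finger parallel gripper is mounted at the origin on the work surface. World frame = base frame: x ahead of the robot, y to its left, z up, the work surface at z = 0. Lengths are in m, angles in rad, forces in N, time in s.
With the tool pointing down it reaches from about 0.35 to 0.875 m from the base axis. Payload 4.2 kg.
Tool frame: the origin (TCP) lies between the finger pads; the fingertips stand ahead of it and the grasp point (between the pads) lies 11 mm behind it (tip_extent is the z of the fingertips in the tool frame, in m); z points along the fingers, y is the line along which they close (so a half turn about z gives the same grasp; the last joint's range is limited). The gripper opens to 85 mm and grips with 20 to 120 N. Pads are 22 mm wide; open, the fingers measure 114 mm over their backs; the gripper's body (76 mm by 85 mm) begins 54 mm behind the grasp point. The pads swing forward as they close: fully open they stand 13 mm farther back than shut.
Start: joints at [-1.081, 0.385, 0.008, 0, -1.194, -0.259], TCP at [0.143, -0.608, 0.239] pointing down, gripper open.
Joint ranges: [-3.14, 3.14], [-1.21, 2.06], [-1.07, 1.41], [-3.16, 2.05], [-2.99, -0.16], [-3.1, 3.1]. Speed limits (rad/s): [2.79, 2.79, 3.14, 3.14, 3.14, 3.14].

INTERFACE

Orientations are given as a rotation vector (axis times angle).
In Python, from plant import * gives the robot as it stands.
- The arm moves only by the tool drive_tool, never from a script. Its argument "steps" is a list that holds one entry, the list of rows, each a list of 6 numbers: the shift along the tool's x, y, z scaled (see below), then the turn, a rotation vector about the tool's x, y, z scaled (see below). In form: [[[dx, dy, dz, rx, ry, rz], ...]]. A call has 1 to 5 rows; each row shifts and turns the commanded pose from where the row before left it, along the tool's axes as they then stand; what a row does not reach is not made up. The controller multiplies each number of a shift by 0.025 m and each number of a turn by 4 degrees. A row lasts 1/12 s, in which the tool goes at most 41.7 mm and 7.16 degrees, less where a joint would pass 70% of its speed; a pose out of reach is approached as far as the arm can. A call with a number of a shift or a turn outside -1 to 1 is refused whole. A call with a gripper value outside its range is refused whole. "hand" is the opening, from -1 (shut) to 1 (fully open), set as the call begins (left out, the last holds). The fingers move at their own pace and stop on an object; "force" is the grip in N (left out, the last holds). Time passes only in rows, so rows that do not move let the fingers close. It gives the time, the measured TCP pose, the force, the opening and the grip force at its end, in the units of the state.
- get_state(): the state, without advancing time (a new reading comes with each control period).
- snapshot(name): name is "scene" or "top"; returns a dict with "image" (384x512x3 uint8, red, green, blue), "range_z" (384x512 float32, m along the optical axis (not along the pixel's ray), 0 where there is no reading), "fx", "fy", "cx", "cy" (pixels), "T" (4x4, takes a point from camera to world coordinates). Camera axes: x right, y down, z forward; pixel columns grow to the right and rows downward; lengths in m; the calibration is good to about 2 mm. A picture is of the moment at which its call begins.
- close_job(): hands the job in; it is judged then, once.
The state is a dict: "time": time; "joint_positions": joint angles; "joint_velocities": joint speeds; "tau": joint torques, N m; "tcp_pos": TCP position; "eef_rot": TCP orientation; "force": force on the tool from outside, world axes, zero at the start; "ft_torque": the same for the moment, N m; "grip_width": finger opening in m; "gripper_force": force on a finger pad.
Only numpy, scipy, OpenCV 4.12 (cv2) and the standard library are available. Lean on these libraries where they do the work, as an engineer would, in place of code of your own. Each camera call takes 0.05 s, during which the arm holds its last target. There are 200 camera calls.

TASK

Put the parts trays away under the riser, in whichever order suits: push home the one that stands part way out, and slide the one lying on the bench into the empty bay, knob end outwards. When you are done all four trays stand side by side with their fronts flush with the front ends of the riser's uprights. Keep the trays level so that the clock parts stay in order, and leave the bottle, the jar, the clock movement and the pliers where they are.

Things in the scene. Friction and masses are not known exactly. Their poses are not given: they have to be found in the camera images.
- riser: Fixed dark wooden shelf, 434 mm wide (y), 125 deep (x), 62 high (rear lip 70), open front towards the robot. Five uprights 10 mm thick, half-round front ends, make four bays. No bottom: trays slide on the bench. Its top is set back 25 mm from the uprights' front ends. Origin: bench level, middle of the line through the uprights' front ends; x into the bays, y left along the row, z up.
- bay0 (a point): Mouth of the rightmost bay (riser y = -154.5 mm): point at bench level, mid-width, on the front line of the uprights. Each bay is 93 mm wide and 48 mm high inside, pitch 103 mm; a back board stops a tray 2 mm past flush.
- bay1 (a point): The same point of the second bay from the right (riser y = -51.5 mm).
- bay2 (a point): The same point of the third bay from the right (riser y = +51.5 mm).
- bay3 (a point): The same point of the leftmost bay (riser y = +154.5 mm).
- tray_a: Open wooden parts tray, 88 mm wide, 110 long, walls 36 high, 5 thick; front 10 thick, 42 high, with a knob (16 diameter, 18 out, centre 23 above the bench, mid-width). Clock parts fixed in it; 0.3 to 0.6 kg. Stowed in a bay. Origin: underside of the front face, mid-width; x from front to back of the tray, y left, z up. Stowed, the origin lies at its bay's mouth point.
- tray_b: Same tray with brass barrels, stowed in another bay. Same origin and axes.
- tray_c: Same tray, in a third bay, standing 25 to 40 mm out. Same origin and axes.
- tray_d: Same tray, lying on the bench 70 to 95 mm in front of the riser, knob end towards the robot, at any place along the row (it may stand before tray_c) and turned up to 0.3 rad. Same origin and axes. It belongs in the one bay that has no tray.
- oil_bottle: Amber bottle, 32 mm diameter, 75 mm high, standing on the rear half of the riser's top. Origin under its centre. To be left alone.
- jar: Glass jar with a steel lid, 48 mm diameter, 55 mm high, standing on the rear half of the riser's top. Origin under its centre. To be left alone.
- movement: Brass clock movement on a plywood frame, 130 by 125 mm, 100 mm high, on the bench to the right. Origin under its centre. To be left alone.
- pliers: Pliers with yellow handles, 160 mm long, 14 mm high, lying on the bench to the left. Origin under the pivot. To be left alone.
There are look-alikes about, which are no part of the job. What is shaped like the tray_d but orange is not meant.

How it is judged:
At the end, for the whole second after the job is handed in: All four trays are in the riser: each tray's front is within 4 mm of the riser's front line and knob end outwards, each stands on the bench (within 4 mm) within the row, square to the riser within 0.06 rad, level within 0.05 rad and at rest. Since each bay takes one tray, every bay is filled (x of tray_a in the frame of riser between -0.004 and 0.004 m and y of tray_a in the frame of riser between -0.2 and 0.2 m and height (world z) of each of tray_a, tray_b, tray_c, tray_d below 0.004 m and angle between the x axis of each of tray_a, tray_b, tray_c, tray_d and the x axis of riser, either way round below 0.06 rad and angle between each of tray_a, tray_b, tray_c, tray_d's own z axis and vertical below 0.05 rad and linear speed of each of tray_a, tray_b, tray_c, tray_d below 0.01 m/s and x of tray_b in the frame of riser between -0.004 and 0.004 m and y of tray_b in the frame of riser between -0.2 and 0.2 m and x of tray_c in the frame of riser between -0.004 and 0.004 m and y of tray_c in the frame of riser between -0.2 and 0.2 m and x of tray_d in the frame of riser between -0.004 and 0.004 m and y of tray_d in the frame of riser between -0.2 and 0.2 m); the robot touches nothing.
It fails at once if a tray is tilted by more than 0.35 rad (20 degrees) (angle between any of tray_a, tray_b, tray_c, tray_d's own z axis and vertical above 0.35 rad).
It fails at once if the bottle, jar, movement or pliers is moved more than 20 mm (distance of any of oil_bottle, jar, movement, pliers from where it was at the start of the episode above 0.02 m).
It also fails if it takes over 67 s, if anything falls off the work surface, if the arm or the gripper's body presses on something with over 40 N, if the wrist force passes 120 N, or if a joint passes its speed limit or range.

## Working session

There is one attempt and no reset: what is moved stays moved. The work goes in short steps, Python scripts to look and compute and a tool call to move; the robot and the scene stay as the last step left them, time stands still between calls to the robot, and variables do not carry over. Pictures are saved under pics/ and viewed, at most 10 in all, crops included, and the job is handed in when it is done.

Besides the shell and the picture viewer there is one more tool, called as name(argument=value, ...) on one line, values as JSON. drive_tool: Moves the arm, as the interface text tells. Its arguments: {"type":"object","properties":{"steps":{"type":"array","items":{"type":"array","items":{"type":"array","items":{"type":"number"}}}},"hand":{"type":"number"},"force":{"type":"number"}},"required":["steps"]}

```bash
mkdir -p pics; cat > h.py <<'E'
from plant import *
import numpy as np, cv2
def pts(s):
    z=s["range_z"]; v,u=np.mgrid[:384,:512]
    p=np.stack([(u-s["cx"])/s["fx"]*z,(v-s["cy"])/s["fy"]*z,z,np.ones_like(z)],-1)@np.array(s["T"]).T
    p[z==0]=np.nan
    return p[...,:3]
E
python3 - <<'E'
from h import *
ims=[]
for n in("scene","top"):
    s=snapshot(n); np.save(n+".npy",pts(s)); cv2.imwrite(n+".png",s["image"][...,::-1]); print(n,np.round(s["T"],3).tolist(),s["fx"])
    cv2.imwrite(f"pics/{n}1.png",cv2.resize(s["image"][...,::-1],(800,600)))
print(get_state())
E
```

```text
scene [[0.146, 0.566, -0.812, 1.375], [0.989, -0.103, 0.106, -0.117], [-0.024, -0.818, -0.574, 0.689], [0.0, 0.0, 0.0, 1.0]] 374.98124662167226
top [[-0.003, -0.994, 0.112, 0.411], [-1.0, 0.003, -0.005, -0.008], [0.005, -0.112, -0.994, 1.117], [0.0, 0.0, 0.0, 1.0]] 366.56991682727676
{'time': 0.1, 'joint_positions': array([-1.08143987e+00,  3.85477957e-01,  6.76219382e-03, -4.43197643e-04,
       -1.19399584e+00, -2.58617169e-01]), 'joint_velocities': array([ 0.00109337, -0.00172294,  0.00267885,  0.00174137,  0.00088543,
        0.00024824]), 'tau': array([-1.43942882e-03, -3.93317235e+01,  1.88929152e+01,  4.19794008e+00,
       -2.58321241e-03,  2.74070132e-06]), 'tcp_pos': array([ 0.14285015, -0.60793612,  0.23833065]), 'eef_rot': array([ 3.61349309e-01, -3.12042225e+00, -3.03664342e-03]), 'force': array([-0.09073424, -0.0876689 , -0.27087987]), 'ft_torque': array([-0.03331692,  0.02100702, -0.03705927]), 'gripper_force': 0.0, 'grip_width': 0.08558498588890291}
```

View pics/scene1.png

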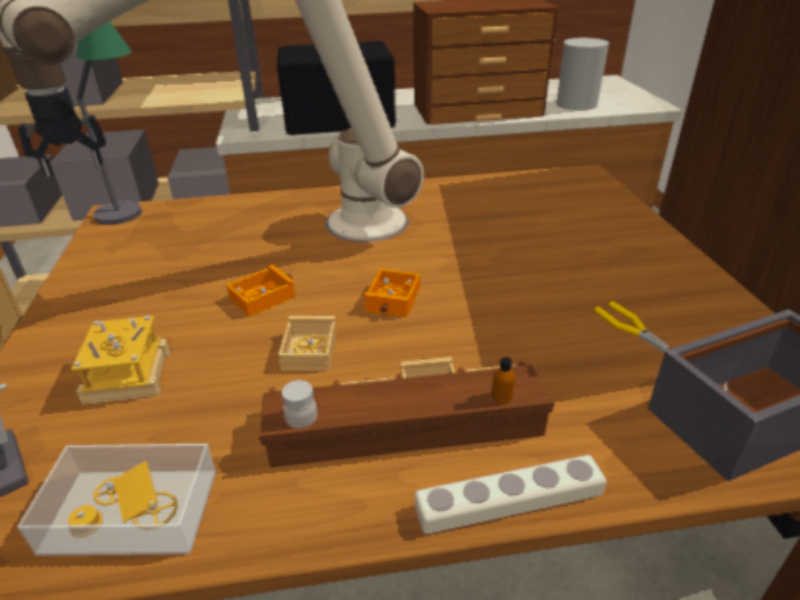

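View pics/top1.png

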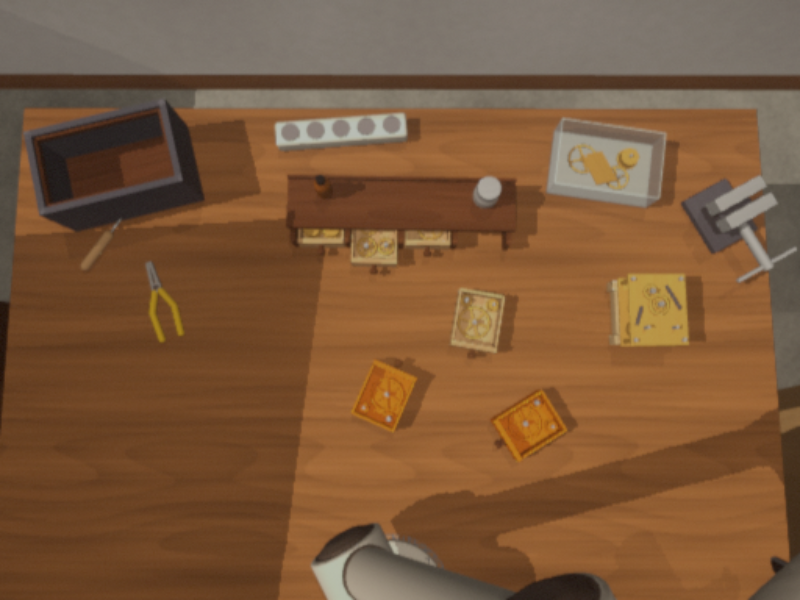

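Top view (800x600): the riser spans (288–517, 178–245). Trays stand in the left three bays; the one at (374,245) stands out and is tray_c. The rightmost bay, at (480,240), is empty.
Things that could be taken for tray_d: tan tray (478,320), orange trays (385,395) and (530,425). I choose the tan one and check it in a crop.

```bash
python3 - <<'E'
from h import *
P=np.load("top.npy"); im=cv2.imread("top.png")
cv2.imwrite("pics/crop.png",cv2.resize(im[105:240,175:340],None,fx=4.8,fy=4.4,interpolation=cv2.INTER_CUBIC))
x,y,z=P[...,0],P[...,1],P[...,2]
v,u=np.mgrid[:384,:512]
def rect(m,name):
    m=m&np.isfinite(z); q=P[m]; n,l,st,c=cv2.connectedComponentsWithStats(m.astype(np.uint8))
    k=1+np.argmax(st[1:,4]); q=P[l==k]
    r=cv2.minAreaRect(q[:,:2].astype(np.float32)*1000); print(name,len(q),np.round(r[0],1),np.round(r[1],1),round(r[2],2),"z",np.round(np.percentile(q[:,2],[5,50,95])*1000,1)); return q
b=(u>180)&(u<335)
rect(b&(v>110)&(v<165)&(z>.054)&(z<.075),"risertop")
rect(b&(v>110)&(v<165)&(z>.066)&(z<.075),"lip")
td=(u>280)&(u<330)&(v>180)&(v<230)
q=rect(td&(z>.03),"trayd rim")
q=rect(td&(z>.004),"trayd all")
print("rim box corners",cv2.boxPoints(cv2.minAreaRect((P[td&(z>.028)&(z<.05)][:,:2]*1000).astype(np.float32))).round(1).tolist())
print("bench",np.nanmedian(z[240:260,100:150]))
for a,n in(((190,222),"L"),((222,257),"M"),((257,292),"R"),((318,330),"upright")):
    m=(u>a[0])&(u<a[1])&(v>143)&(v<175)&(z>.03)&(z<.048 if n!="upright" else z<.07)
    if m.any(): print(n,m.sum(),np.round(1000*np.percentile(P[m],[1,50,99],axis=0),0).tolist())
S=np.load("scene.npy"); m=(S[...,2]>.056)&(S[...,2]<.075)
n,l,st,c=cv2.connectedComponentsWithStats(m.astype(np.uint8))
for k in range(1,n):
    if st[k,4]>1500:
        q=S[l==k]; r=cv2.minAreaRect((q[:,:2]*1000).astype(np.float32)); print("scene",st[k],np.round(r[0],1),np.round(r[1],1),r[2])
E
```

```text
risertop 4621 [729.3 -17.2] [432.7 102. ] 88.83 z [58.3 61.9 68.1]
lip 225 [773.3 -20.5] [297.6  13.6] 88.75 z [66.5 69.5 73.1]
trayd rim 286 [ 508.7 -162.2] [ 88.3 110.5] 79.78 z [32.1 36.4 43.3]
trayd all 1036 [ 503.4 -164.7] [ 94.9 136.1] 79.58 z [ 4.7 11.5 40.9]
rim box corners [[429.20001220703125, -192.8000030517578], [555.2999877929688, -215.5], [570.9000244140625, -128.60000610351562], [444.8999938964844, -105.9000015258789]]
bench 0.00013397812721938074
L 146 [[649.0, 88.0, 30.0], [662.0, 136.0, 41.0], [684.0, 180.0, 47.0]]
M 201 [[603.0, -16.0, 30.0], [625.0, 38.0, 40.0], [684.0, 83.0, 48.0]]
R 167 [[638.0, -120.0, 30.0], [658.0, -73.0, 41.0], [681.0, -25.0, 47.0]]
upright 99 [[651.0, -232.0, 33.0], [676.0, -219.0, 56.0], [687.0, -201.0, 65.0]]
scene [ 166  233  189   50 4934] [731.7 -17.7] [433.1 103.5] 88.99850463867188
```

View pics/crop.png

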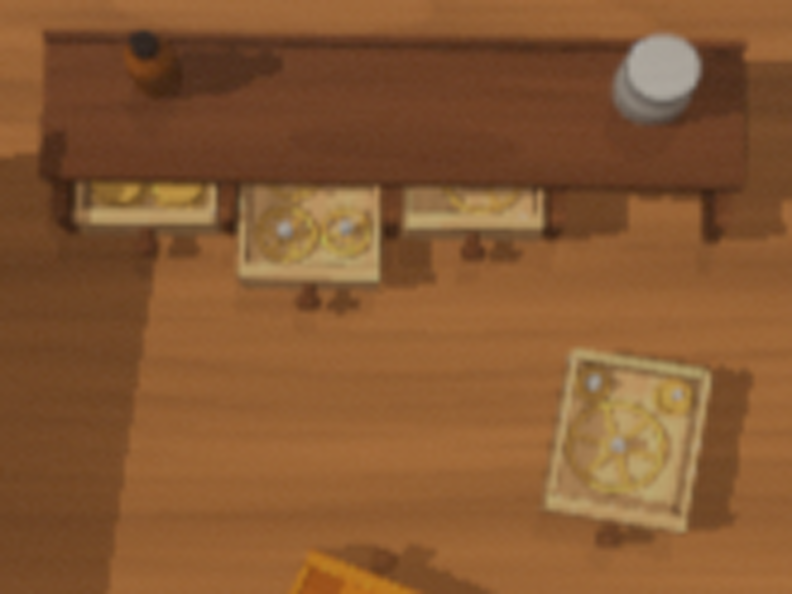

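The crop shows tan tray_d with its knob towards the robot at about (610,535) and an empty bay at (630,210). Riser: front mid (655.5,-16), yaw about -0.019. Tray_d: origin (454,-152), yaw -0.178. The sizes match those given.

```bash
cat >> h.py <<'E'
from scipy.spatial.transform import Rotation as Ro
def go(tx,ty,tz,yaw):
    """tool-frame shift in units, after turning tool y to world heading 90deg+yaw"""
    s=get_state(); R=Ro.from_rotvec(s["eef_rot"]); m=R.as_matrix()
    h=np.arctan2(m[1,1],m[0,1])-np.pi/2-yaw
    T=Ro.from_matrix(np.array([[-np.cos(yaw),-np.sin(yaw),0],[-np.sin(yaw),np.cos(yaw),0],[0,0,-1]]).T.T)
    d=np.array([tx,ty,tz])-s["tcp_pos"]
    print("t",round(s["time"],2),"pos",np.round(s["tcp_pos"]*1000,1),"turn(units, tool)",np.round(np.degrees((R.inv()*T).as_rotvec())/4,2),
     "shift now",np.round(m.T@d/.025,2),"shift after turn",np.round(T.as_matrix().T@d/.025,2),"F",np.round(s["force"],1),"w",round(s["grip_width"],4))
E
python3 - <<'E'
from h import *
import plant
print([n for n in dir(plant) if n[0]!="_"], globals().get("tip_extent"))
go(.445,-.151,.239,-.178)
E
```

```text
['PlanningError', 'close_job', 'get_state', 'snapshot', 'tip_extent'] 0.008
t 0.1 pos [ 142.9 -607.9  238.3] turn(units, tool) [ 0.03 -0.01  5.85] shift now [-15.94  15.03   0.  ] shift after turn [-8.66 20.13 -0.03] F [-0.1 -0.1 -0.3] w 0.0856
```

drive_tool(steps=[[[0,0,0,0,0,1],[0,0,0,0,0,1],[0,0,0,0,0,1],[0,0,0,0,0,1],[0,0,0,0,0,1]]])

```text
time: 0.52
tcp_pos: [0.1429, -0.6081, 0.2386]
eef_rot: [-0.191, -3.135, -0.002]
force: [-0.1, -0.7, 1.0]
grip_width: 0.0854
gripper_force: 0.0
```

drive_tool(steps=[[[0,0,0,0,0,0.85],[-0.42,1,0,0,0,0],[-0.42,1,0,0,0,0],[-0.42,1,0,0,0,0],[-0.42,1,0,0,0,0]]], hand=0.2)

```text
time: 0.93
tcp_pos: [0.2022, -0.5161, 0.2386]
eef_rot: [-0.28, -3.128, -0.002]
force: [-0.2, -0.3, -0.1]
grip_width: 0.0512
gripper_force: 0.0
```

drive_tool(steps=[[[-0.42,1,0,0,0,0],[-0.42,1,0,0,0,0],[-0.42,1,0,0,0,0],[-0.42,1,0,0,0,0],[-0.42,1,0,0,0,0]]])

```text
time: 1.35
tcp_pos: [0.276, -0.4022, 0.2389]
eef_rot: [-0.279, -3.129, -0.001]
force: [0.4, 0.2, -0.2]
grip_width: 0.0512
gripper_force: 0.0
```

drive_tool(steps=[[[-0.42,1,0,0,0,0],[-0.42,1,0,0,0,0],[-0.42,1,0,0,0,0],[-0.42,1,0,0,0,0],[-0.42,1,0,0,0,0]]])

```text
time: 1.77
tcp_pos: [0.3497, -0.2885, 0.2391]
eef_rot: [-0.279, -3.129, -0.001]
force: [0.7, 1.1, -0.9]
grip_width: 0.0516
gripper_force: 0.0
```

drive_tool(steps=[[[-0.42,1,0,0,0,0],[-0.42,1,0,0,0,0],[-0.42,1,0,0,0,0],[-0.42,1,0,0,0,0],[-0.42,1,0,0,0,0]]])

```text
time: 2.18
tcp_pos: [0.4235, -0.1748, 0.2391]
eef_rot: [-0.278, -3.129, -0.0]
force: [0.2, 0.5, -0.1]
grip_width: 0.0512
gripper_force: 0.0
```

```bash
python3 - <<'E'
from h import *
go(.4415,-.1501,.014,-.178)
E
```

```text
t 2.18 pos [ 423.5 -174.8  239.1] turn(units, tool) [ 0.   -0.01  0.01] shift now [-0.54  1.1   9.  ] shift after turn [-0.53  1.1   9.  ] F [ 0.2  0.5 -0.1] w 0.0512
```

drive_tool(steps=[[[-0.27,0.55,0.5,0,0,0],[-0.26,0.55,0.5,0,0,0],[0,0,1,0,0,0],[0,0,1,0,0,0],[0,0,1,0,0,0]]])

```text
time: 2.6
tcp_pos: [0.4411, -0.1509, 0.1383]
eef_rot: [0.277, 3.129, 0.0]
force: [-0.5, -0.1, -0.1]
grip_width: 0.0513
gripper_force: 0.0
```

drive_tool(steps=[[[0,0,1,0,0,0],[0,0,1,0,0,0],[0,0,0.6,0,0,0],[0,0,0.4,0,0,0],[0,0,0,0,0,0]]])

```text
time: 3.02
tcp_pos: [0.4392, -0.1513, 0.0619]
eef_rot: [-0.279, -3.123, 0.0]
force: [-0.2, 0.6, 0.1]
grip_width: 0.051
gripper_force: 0.0
```

```bash
python3 - <<'E'
from h import *
go(.4415,-.1501,.014,-.178)
s=snapshot("top")
cv2.imwrite("pics/pre.png",cv2.resize(s["image"][170:260,250:370,::-1],(800,600),interpolation=cv2.INTER_CUBIC))
E
```

```text
t 3.02 pos [ 439.2 -151.3   61.9] turn(units, tool) [-0.01 -0.09 -0.  ] shift now [-0.09  0.07  1.92] shift after turn [-0.08  0.06  1.92] F [-0.2  0.6  0.1] w 0.051
```

View pics/pre.png

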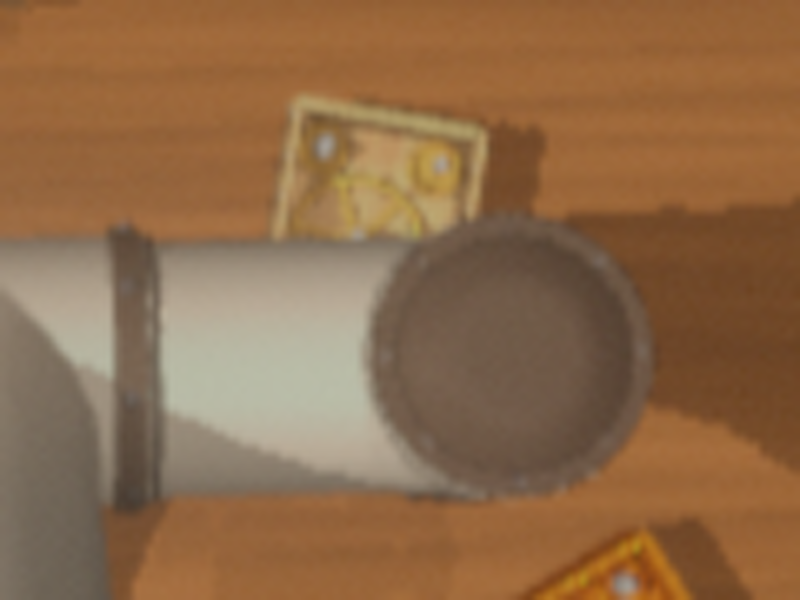

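The arm hides the knob in the top view; the tray's rear corners at (300,100) and (487,130) are unmoved. The pose numbers agree, so I go down and grip.

drive_tool(steps=[[[-0.09,0.07,0.6,0,-0.09,0],[0,0,0.5,0,0,0],[0,0,0.4,0,0,0],[0,0,0.4,0,0,0],[0,0,0,0,0,0]]])

```text
time: 3.48
tcp_pos: [0.4434, -0.1501, 0.0162]
eef_rot: [0.279, 3.125, -0.001]
force: [0.1, 0.6, -0.0]
grip_width: 0.0514
gripper_force: 0.0
```

drive_tool(steps=[[[0,0,0,0,0,0],[0,0,0,0,0,0],[0,0,0,0,0,0],[0,0,0,0,0,0],[0,0,0,0,0,0]]], hand=-1, force=30)

```text
time: 3.9
tcp_pos: [0.4446, -0.1502, 0.0179]
eef_rot: [0.277, 3.121, -0.001]
force: [-1.2, 0.9, 7.0]
grip_width: 0.0143
gripper_force: 29.3
```

```bash
python3 - <<'E'
from h import *
go(.4415,-.1501,.014,-.178)
s=snapshot("scene")
cv2.imwrite("pics/grip.png",cv2.resize(s["image"][170:270,140:270,::-1],(780,600),interpolation=cv2.INTER_CUBIC))
E
```

```text
t 3.9 pos [ 444.6 -150.2   17.9] turn(units, tool) [0.   0.12 0.01] shift now [ 0.12 -0.02  0.15] shift after turn [ 0.12 -0.02  0.16] F [-1.2  0.9  7. ] w 0.0143
```

View pics/grip.png

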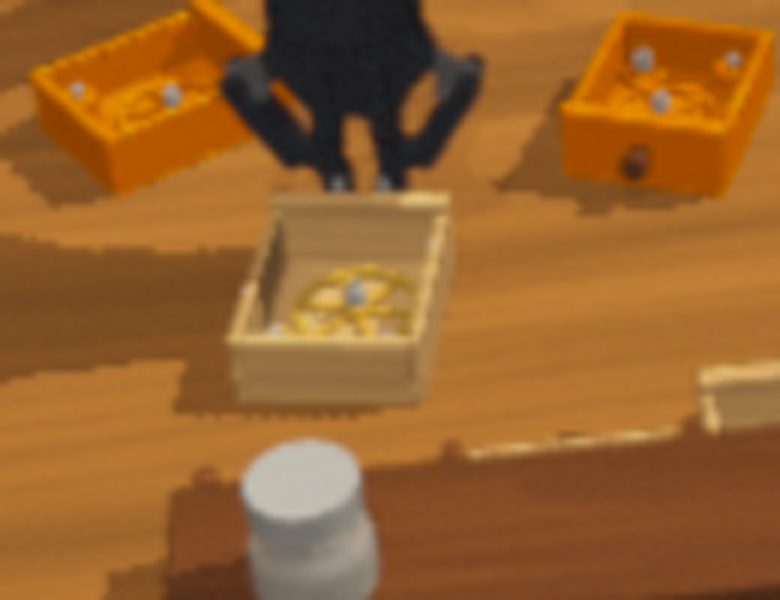

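The scene view shows the fingers on the knob at (360,185), with the tray flat on the bench. Next I square it up in front of bay0.

drive_tool(steps=[[[-0.22,-0.11,-0.04,0,0,-0.46],[-0.22,-0.11,0,0,0,-0.46],[-0.22,-0.11,0,0,0,-0.46],[-0.22,-0.11,0,0,0,-0.46],[-0.22,-0.11,0,0,0,-0.46]]], force=45)

```text
time: 4.37
tcp_pos: [0.4661, -0.1668, 0.018]
eef_rot: [-0.026, -3.14, 0.001]
force: [-5.5, 1.6, 5.9]
grip_width: 0.0137
gripper_force: 44.6
```

drive_tool(steps=[[[0,0,0,0,0,0],[0,0,0,0,0,0],[0,0,0,0,0,0]]])

```text
time: 4.62
tcp_pos: [0.4688, -0.167, 0.018]
eef_rot: [0.028, 3.137, -0.002]
force: [-2.9, -2.6, 1.3]
grip_width: 0.0133
gripper_force: 44.2
```

```bash
cat >> h.py <<'E'
def tray(n="top",box=(520,660,-240,-100),zr=(.03,.05)):
    P=pts(snapshot(n)); x,y,z=np.moveaxis(P,-1,0)
    m=(x>box[0]/1e3)&(x<box[1]/1e3)&(y>box[2]/1e3)&(y<box[3]/1e3)&(z>zr[0])&(z<zr[1])
    q=P[m][:,:2]*1000; r=cv2.minAreaRect(q.astype(np.float32)); print(n,len(q),np.round(r[0],1),np.round(r[1],1),round(r[2],2)); return q
E
python3 - <<'E'
from h import *
go(.470,-.167,.017,-.019)
for x0 in(510,540):
  tray("top",(x0,610,-235,-100)); tray("scene",(x0,610,-235,-100))
s=snapshot("top"); cv2.imwrite("pics/a.png",cv2.resize(s["image"][140:260,240:400,::-1],(800,600),interpolation=cv2.INTER_CUBIC))
E
```

```text
t 4.62 pos [ 468.8 -167.    18. ] turn(units, tool) [-0.02  0.07  0.02] shift now [-0.05  0.    0.04] shift after turn [-0.05  0.    0.04] F [-2.9 -2.6  1.3] w 0.0133
top 112 [ 565.6 -169.6] [48.4 88.6] 0.44
scene 152 [ 554.7 -168.1] [87.8 80.6] 88.0
top 115 [ 565.8 -169.2] [48.9 88.1] 0.48
scene 131 [ 567.7 -168.7] [87.8 50.5] 87.88
```

View pics/a.png

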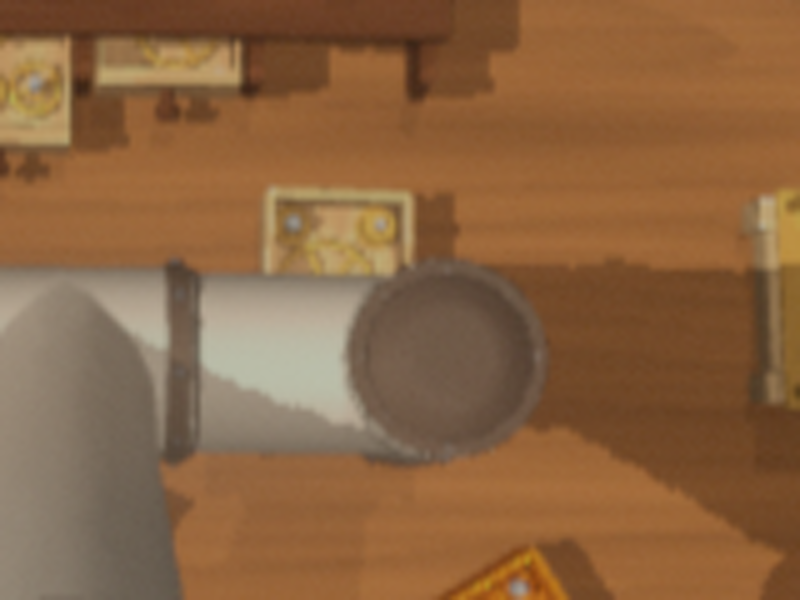

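Tray_d is square at (340,230), and the right upright shows at (416,70). I measure the uprights' y before going in.

```bash
python3 - <<'E'
from h import *
for n in("top","scene"):
  P=np.load(n+".npy"); x,y,z=np.moveaxis(P,-1,0)
  m=(x>.655)&(x<.676)&(z>.052)&(z<.068)&(y>-.26)&(y<.22); q=P[m]*1000
  # riser-frame y
  ry=(q[:,0]-655.5)*.0194+(q[:,1]+16)*.9998
  for c in(-206,-103,0,103,206):
    k=abs(ry-c)<20
    if k.any(): print(n,c,k.sum(),np.round(np.percentile(ry[k],[0,50,100]),1),"minx",round(q[k,0].min(),1))
  m=(z>.057)&(z<.066)&(x>.685)&(x<.76)&(y>-.3)&(y<.3); q=P[m]*1000
  ry=(q[:,0]-655.5)*.0194+(q[:,1]+16)*.9998; print(n,"top edges ry",np.percentile(ry,[0,.3,99.7,100]).round(1))
  for a in(0,):
    pass
E
```

```text
top -206 10 [-215.7 -201.9 -189.1] minx 675.1
top -103 2 [-106.5 -104.9 -103.3] minx 655.6
top 103 1 [98.1 98.1 98.1] minx 668.2
top top edges ry [-215.5 -214.8  214.4  216.6]
scene top edges ry [-216.8 -215.3  215.   216.2]
```

drive_tool(steps=[[[-0.6,0,0,0,0,0],[-0.6,0,0,0,0,0],[-0.5,0,0,0,0,0],[-0.4,0,0,0,0,0],[-0.2,0,0,0,0,0]]])

```text
time: 5.28
tcp_pos: [0.5283, -0.1675, 0.018]
eef_rot: [0.026, 3.135, -0.001]
force: [-3.4, -0.2, 2.3]
grip_width: 0.0139
gripper_force: 44.2
```

```bash
python3 - <<'E'
from h import *
go(.6425,-.1703,.017,-.019)
tray("top",(590,645,-235,-110));tray("scene",(590,645,-235,-110))
E
```

```text
t 5.28 pos [ 528.3 -167.5   18. ] turn(units, tool) [-0.01  0.09  0.03] shift now [-4.57 -0.03  0.07] shift after turn [-4.57 -0.02  0.04] F [-3.4 -0.2  2.3] w 0.0139
top 54 [ 635.7 -168.7] [24.9 87.2] 5.54
scene 58 [ 617.6 -169. ] [89.4 54.5] 89.57
```

drive_tool(steps=[[[-0.3,-0.03,0,0,0,0],[-0.3,0,0,0,0,0],[-0.3,0,0,0,0,0],[-0.3,0,0,0,0,0],[-0.3,0,0,0,0,0]]])

```text
time: 5.8
tcp_pos: [0.5652, -0.1692, 0.0184]
eef_rot: [0.027, 3.135, -0.001]
force: [-1.1, 0.5, -2.6]
grip_width: 0.0138
gripper_force: 43.9
```

```bash
python3 - <<'E'
from h import *
go(.6425,-.1703,.017,-.019)
E
```

```text
t 5.8 pos [ 565.2 -169.2   18.4] turn(units, tool) [-0.01  0.09  0.03] shift now [-3.09  0.01  0.07] shift after turn [-3.09  0.02  0.06] F [-1.1  0.5 -2.6] w 0.0138
```

It is in the bay with low force, so I carry on.

drive_tool(steps=[[[-0.5,0,0,0,0,0],[-0.5,0,0,0,0,0],[-0.5,0,0,0,0,0],[-0.5,0,0,0,0,0],[-0.4,0,0,0,0,0]]])

```text
time: 6.22
tcp_pos: [0.626, -0.1703, 0.0187]
eef_rot: [0.027, 3.135, -0.002]
force: [-1.5, 0.2, -1.7]
grip_width: 0.0136
gripper_force: 43.9
```

drive_tool(steps=[[[-0.15,0,0,0,0,0],[-0.15,0,0,0,0,0],[-0.1,0,0,0,0,0],[0,0,0,0,0,0]]])

```text
time: 6.55
tcp_pos: [0.635, -0.1704, 0.0189]
eef_rot: [0.027, 3.135, -0.002]
force: [-0.3, 0.1, -2.8]
grip_width: 0.0137
gripper_force: 43.9
```

```bash
python3 - <<'E'
from h import *
go(.6425,-.1703,.017,-.019)
E
```

```text
t 6.55 pos [ 635.  -170.4   18.9] turn(units, tool) [-0.01  0.1   0.03] shift now [-0.3   0.01  0.08] shift after turn [-0.3   0.01  0.08] F [-0.3  0.1 -2.8] w 0.0137
```

drive_tool(steps=[[[-0.1,0,0,0,0,0],[-0.1,0,0,0,0,0],[0,0,0,0,0,0]]])

```text
time: 6.8
tcp_pos: [0.6399, -0.1706, 0.0192]
eef_rot: [0.027, 3.135, -0.002]
force: [-0.6, -0.5, -3.1]
grip_width: 0.0139
gripper_force: 43.9
```

drive_tool(steps=[[[-0.08,0,0,0,0,0],[0,0,0,0,0,0],[0,0,0,0,0,0]]])

```text
time: 7.05
tcp_pos: [0.6418, -0.1706, 0.0191]
eef_rot: [0.027, 3.135, -0.002]
force: [0.1, 0.0, -2.9]
grip_width: 0.0136
gripper_force: 43.9
```

drive_tool(steps=[[[-0.08,0,0,0,0,0],[0,0,0,0,0,0],[0,0,0,0,0,0]]])

```text
time: 7.3
tcp_pos: [0.6424, -0.1706, 0.0185]
eef_rot: [0.027, 3.138, -0.001]
force: [-2.9, 0.4, -1.8]
grip_width: 0.0136
gripper_force: 43.9
```

drive_tool(steps=[[[-0.08,0,0,0,0,0],[0,0,0,0,0,0],[0,0,0,0,0,0]]])

```text
time: 7.55
tcp_pos: [0.6425, -0.1709, 0.0181]
eef_rot: [-0.028, -3.141, 0.001]
force: [-6.9, -0.8, -2.3]
grip_width: 0.0134
gripper_force: 44.1
```

drive_tool(steps=[[[0.14,0,0,0,0,0],[0,0,0,0,0,0],[0,0,0,0,0,0]]])

```text
time: 7.8
tcp_pos: [0.6423, -0.1707, 0.0192]
eef_rot: [0.027, 3.135, -0.002]
force: [-2.2, -0.9, -3.0]
grip_width: 0.0136
gripper_force: 43.9
```

drive_tool(steps=[[[0.05,0,0,0,0,0],[0,0,0,0,0,0]]])

```text
time: 7.97
tcp_pos: [0.6422, -0.1705, 0.0196]
eef_rot: [0.026, 3.132, -0.002]
force: [0.8, -0.3, -2.4]
grip_width: 0.0139
gripper_force: 43.9
```

drive_tool(steps=[[[0,0,0,0,0,0],[0,0,0,0,0,0],[0,0,0,0,0,0],[0,0,0,0,0,0],[0,0,0,0,0,0]]], hand=0.2)

```text
time: 8.38
tcp_pos: [0.6412, -0.1705, 0.0194]
eef_rot: [0.026, 3.134, -0.002]
force: [0.2, -0.3, 0.0]
grip_width: 0.0513
gripper_force: 0.0
```

drive_tool(steps=[[[0,0,-0.3,0,0,0],[0,0,-0.6,0,0,0],[0.5,0,-1,0,0,0],[1,0,-1,0,0,0],[1,0,-1,0,0,0]]])

```text
time: 8.8
tcp_pos: [0.5774, -0.1693, 0.1172]
eef_rot: [0.026, 3.135, -0.002]
force: [0.1, 0.2, 0.7]
grip_width: 0.0514
gripper_force: 0.0
```

drive_tool(steps=[[[1,0.5,0,0,0,0],[1,1,0,0,0,0],[1,1,0,0,0,0],[1,1,0,0,0,0],[1,1,0,0,0,0]]])

```text
time: 9.22
tcp_pos: [0.4537, -0.054, 0.116]
eef_rot: [0.028, 3.134, -0.001]
force: [0.8, 1.0, -0.5]
grip_width: 0.0511
gripper_force: 0.0
```

```bash
python3 - <<'E'
from h import *
go(.6,.04,.12,-.019)
s=snapshot("top"); cv2.imwrite("pics/b.png",cv2.resize(s["image"][105:255,165:365,::-1],(800,600),interpolation=cv2.INTER_CUBIC))
P=pts(s); x,y,z=np.moveaxis(P*1000,-1,0)
rx=(x-655.5)*.9998-(y+16)*.0194; ry=(x-655.5)*.0194+(y+16)*.9998
for c in(-154.5,-51.5,51.5,154.5):
    m=(abs(ry-c)<40)&(abs(ry-c)>14)&(z>38)&(z<50)&(rx<24)&(rx>-60); print(c,m.sum(),np.percentile(rx[m],[0,5,50]).round(1) if m.any() else "")
E
```

```text
t 9.22 pos [453.7 -54.  116. ] turn(units, tool) [-0.01  0.11  0.02] shift now [-5.79  3.86 -0.12] shift after turn [-5.78  3.87 -0.16] F [ 0.8  1.  -0.5] w 0.0511
-154.5 51 [-0.5 -0.3  4.5]
-51.5 56 [-1.9 -1.2  3.4]
51.5 56 [-38.4 -38.2 -33.5]
154.5 53 [-1.6 -0.9  3. ]
```

View pics/b.png

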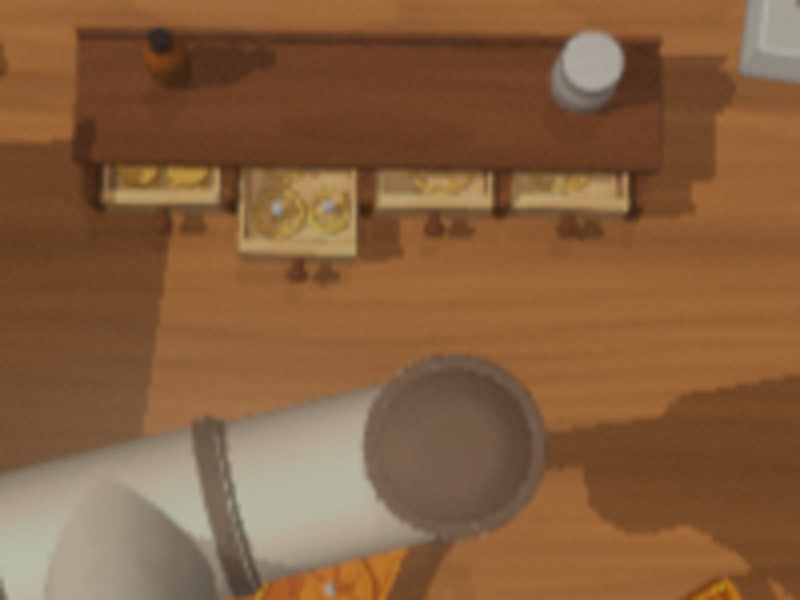

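Bay0 now holds tray_d, its front at (570,210) level with the neighbours. Tray_c stands out about 37 mm with its knob at (297,270), and gets the same grip.

drive_tool(steps=[[[-1,0.7,0,0,0,0],[-1,0.7,0,0,0,0],[-1,0.7,0,0,0,0],[-1,0.7,0,0,0,0],[-1,0.7,0,0,0,0]]])

```text
time: 9.68
tcp_pos: [0.5824, 0.0316, 0.1169]
eef_rot: [0.026, 3.134, -0.001]
force: [-0.0, 0.2, -0.3]
grip_width: 0.051
gripper_force: 0.0
```

drive_tool(steps=[[[-1,0.25,0,0,0.1,0],[0,0,0,0,0,0]]])

```text
time: 9.85
tcp_pos: [0.6111, 0.0383, 0.1167]
eef_rot: [0.023, 3.137, -0.001]
force: [0.5, -0.4, 0.1]
grip_width: 0.0509
gripper_force: 0.0
```

```bash
python3 - <<'E'
from h import *
go(.607,.0364,.018,-.019)
E
```

```text
t 9.85 pos [611.1  38.3 116.7] turn(units, tool) [-0.01  0.06  0.06] shift now [ 0.18 -0.07  3.95] shift after turn [ 0.16 -0.08  3.95] F [ 0.5 -0.4  0.1] w 0.0509
```

drive_tool(steps=[[[0.18,-0.07,0.8,0,0,0],[0,0,0.9,0,0,0],[0,0,0.9,0,0,0],[0,0,0.7,0,0,0],[0,0,0.65,0,0,0]]])

```text
time: 10.27
tcp_pos: [0.601, 0.0343, 0.0167]
eef_rot: [-0.027, -3.14, 0.002]
force: [-0.1, 0.6, -0.3]
grip_width: 0.0513
gripper_force: 0.0
```

drive_tool(steps=[[[0,0,0,0,0,0],[0,0,0,0,0,0],[0,0,0,0,0,0],[0,0,0,0,0,0],[0,0,0,0,0,0]]], hand=-1, force=40)

```text
time: 10.68
tcp_pos: [0.6024, 0.0348, 0.0188]
eef_rot: [0.027, 3.14, -0.001]
force: [-0.0, 0.5, 1.4]
grip_width: 0.0135
gripper_force: 39.1
```

drive_tool(steps=[[[-0.3,0,0,0,0,0],[-0.3,0,0,0,0,0],[-0.3,0,0,0,0,0],[-0.3,0,0,0,0,0],[-0.1,0,0,0,0,0]]])

```text
time: 11.1
tcp_pos: [0.6339, 0.0339, 0.0187]
eef_rot: [-0.027, -3.139, 0.002]
force: [-6.5, 0.7, 9.0]
grip_width: 0.0139
gripper_force: 39.6
```

drive_tool(steps=[[[-0.1,0,0,0,0,0],[0,0,0,0,0,0],[0,0,0,0,0,0]]])

```text
time: 11.35
tcp_pos: [0.6358, 0.0338, 0.0188]
eef_rot: [-0.027, -3.139, 0.002]
force: [-3.8, 1.0, 6.2]
grip_width: 0.0137
gripper_force: 39.5
```

drive_tool(steps=[[[-0.08,0,0,0,0,0],[0,0,0,0,0,0],[0,0,0,0,0,0]]])

```text
time: 11.6
tcp_pos: [0.6374, 0.0337, 0.0188]
eef_rot: [-0.027, -3.138, 0.003]
force: [-5.8, 0.2, 6.9]
grip_width: 0.0136
gripper_force: 39.6
```

drive_tool(steps=[[[-0.08,0,0,0,0,0],[0,0,0,0,0,0],[0,0,0,0,0,0]]])

```text
time: 11.85
tcp_pos: [0.6394, 0.0337, 0.0188]
eef_rot: [-0.027, -3.138, 0.003]
force: [-5.5, -1.3, 6.5]
grip_width: 0.0134
gripper_force: 39.6
```

drive_tool(steps=[[[-0.05,0,0,0,0,0],[0,0,0,0,0,0],[0,0,0,0,0,0]]])

```text
time: 12.1
tcp_pos: [0.6405, 0.0336, 0.0188]
eef_rot: [-0.027, -3.138, 0.003]
force: [-5.3, -0.9, 6.9]
grip_width: 0.0138
gripper_force: 39.6
```

drive_tool(steps=[[[0,0,0,0,0,0],[0,0,0,0,0,0],[0,0,0,0,0,0],[0,0,0,0,0,0],[0,0,0,0,0,0]]], hand=0.2)

```text
time: 12.52
tcp_pos: [0.6422, 0.0341, 0.0173]
eef_rot: [-0.027, -3.141, 0.001]
force: [-0.4, -0.3, 0.4]
grip_width: 0.0514
gripper_force: 0.0
```

drive_tool(steps=[[[0,0,-0.3,0,0,0],[0,0,-0.6,0,0,0],[0.5,0,-1,0,0,0],[1,0,-1,0,0,0],[1,0,-1,0,0,0]]])

```text
time: 12.93
tcp_pos: [0.5792, 0.0351, 0.1158]
eef_rot: [-0.027, -3.141, 0.002]
force: [0.0, -0.0, 0.8]
grip_width: 0.0516
gripper_force: 0.0
```

drive_tool(steps=[[[1,0,0,0,0,0],[1,0,0,0,0,0],[1,0,0,0,0,0],[1,0,0,0,0,0],[0,0,0,0,0,0]]])

```text
time: 13.35
tcp_pos: [0.4748, 0.036, 0.1153]
eef_rot: [-0.027, -3.137, 0.002]
force: [-0.3, 0.6, -1.1]
grip_width: 0.0514
gripper_force: 0.0
```

```bash
python3 - <<'E'
from h import *
s=snapshot("top"); cv2.imwrite("pics/c.png",cv2.resize(s["image"][105:255,165:365,::-1],(800,600),interpolation=cv2.INTER_CUBIC))
P=pts(s); x,y,z=np.moveaxis(P*1000,-1,0)
rx=(x-655.5)*.9998-(y+16)*.0194; ry=(x-655.5)*.0194+(y+16)*.9998
for c in(-154.5,-51.5,51.5,154.5):
    for lo,hi in((-40,-14),(14,40)):
        m=(ry-c>lo)&(ry-c<hi)&(z>36)&(z<50)&(rx<24)&(rx>-60); print(c,lo,m.sum(),np.percentile(rx[m],[0,5,50]).round(1))
E
```

```text
-154.5 -40 32 [-0.7 -0.4  3.6]
-154.5 14 29 [-0.3 -0.1  4.5]
-51.5 -40 34 [-1.3 -1.2  3.8]
-51.5 14 32 [-1.7 -0.9  3.2]
51.5 -40 34 [-0.8 -0.4  4.9]
51.5 14 33 [-0.9 -0.6  4.4]
154.5 -40 30 [-2.  -1.5  3.5]
154.5 14 25 [-1.  -0.7  2.8]
```

View pics/c.png

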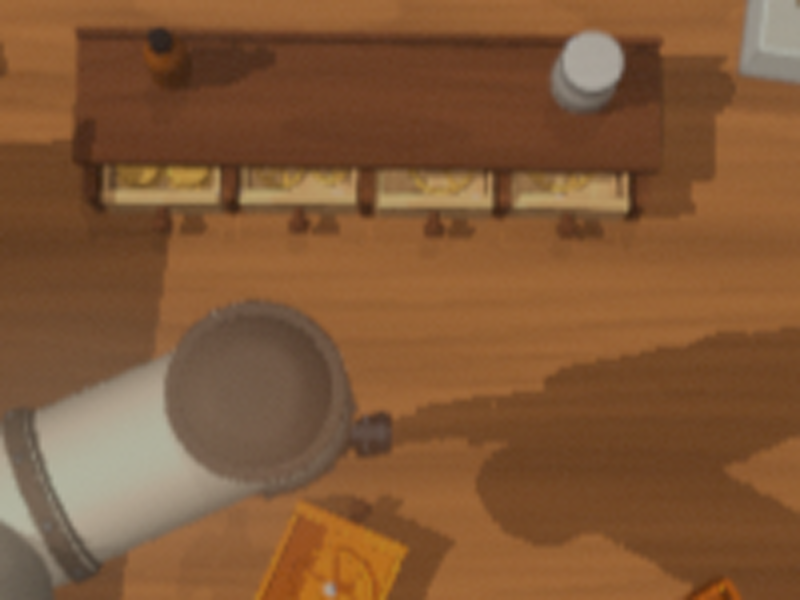

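All four fronts lie in line (y about 205–212 px) and square, within about 1 mm of each other. The jar and bottle are unmoved and the arm is clear, so I hand in.

```bash
python3 -c "
from plant import *
print(close_job())"
```

```text
the job is handed in; nothing more can be done
None
```

I pushed tray_c home and slid tray_d into the empty rightmost bay, knob outwards, then handed the job in after about 13.4 s of robot time; in the last image all four fronts were flush to within about 2 mm, and no verdict came back.

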